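# Pot behind the ware into the damp box

### The arm

A 6-joint arm with a two-finger parallel gripper is mounted at the origin on the work surface. World frame = base frame: x ahead of the robot, y to its left, z up, the work surface at z = 0. Lengths are in m, angles in rad, forces in N, time in s.
With the tool pointing down it reaches from about 0.25 to 0.725 m from the base axis. Payload 4 kg.
Tool frame: the origin (TCP) lies midway between the tips of the shut fingers; the grasp point (between the pads) lies 19 mm behind it (bot.grip_point_offset is the distance from the TCP to the grasp point, in m); z points along the fingers, y is the line along which they close (so a half turn about z gives the same grasp; the last joint's range is limited). The gripper opens to 85 mm and grips with 20 to 120 N. Pads are 22 mm wide; open, the fingers measure 114 mm over their backs; the gripper's body (76 mm by 85 mm) begins 54 mm behind the grasp point. The pads swing forward as they close: fully open they stand 13 mm farther back than shut.
Start: joints at [-1.228, 0.241, 0.005, 1.335, 0, 1.571], TCP at [0.168, -0.471, 0.231] pointing down, gripper open.
Joint ranges: [-2.72, 2.72], [-1.05, 1.87], [-1.09, 1.28], [-1.99, 2.15], [-1.42, 1.44], [-3.14, 3.14]. Speed limits (rad/s): [2.79, 2.79, 3.14, 3.14, 3.14, 3.14].

### API

Orientations are given as a unit quaternion [x, y, z, w].
In Python, from workcell import bot gives the robot as it stands.
- The arm moves only by the tool step_arm, never from a script. Its argument "targets" is text: rows parted by semicolons, each of 7 numbers parted by spaces: the opening, from -1 (shut) to 1 (fully open), so that 0 is half open, then the shift along the world's x, y, z normalised to -1 to 1, where 1 is 0.5 m, then the turn, a rotation vector about the world's x, y, z normalised to -1 to 1, where 1 is pi/4 rad. In form: gripper x y z wx wy wz; .... A call has 1 to 10 rows; each row is the pose to reach, as a shift and turn from the pose commanded when the call began; what a row does not reach only later rows make up. A row lasts 1/12 s, in which the tool goes at most 41.7 mm and 7.16 degrees, less where a joint would pass 70% of its speed; a pose out of reach is approached as far as the arm can. A call with a number of a shift or a turn outside -1 to 1 is refused whole. A call with a gripper value outside its range is refused whole. The fingers move at their own pace and stop on an object; the grip force is fixed at half the most. Time passes only in rows, so rows that repeat a pose let the fingers close. It gives the time, the measured TCP pose, the force, the opening and the grip force at its end, in the units of the state.
- bot.get_obs(): the state, without advancing time (a new reading comes with each control period).
- bot.camera(name): name is "scene" or "top" or "wrist"; returns the picture (384x512x3 uint8, red, green, blue); there is no depth.
- bot.camera_info(name): a dict with "vertical_fov" (degrees; the focal length in pixels is half the picture's height over the tangent of half this angle, whatever the lens; pixels are square), "cx", "cy" (the principal point, pixels), "D" ([k1, k2, p1, p2, k3] as OpenCV has them; the pictures are not rectified), "pose" (4x4, takes a point from camera to world coordinates). Camera axes: x right, y up, looking along -z (the intrinsics and any distortion apply to the point x, -y, -z); pixel columns grow to the right and rows downward; lengths in m; the calibration is good to about 2 mm. A picture is of the moment at which its call begins: read the wrist's pose just before it. camera_info takes no time and is no camera call; for the wrist camera it gives the pose at the moment of the call.
- bot.job_done(): hands the job in; it is judged then, once.
The state is a dict: "clock": time; "joint_pos": joint angles; "joint_vel": joint speeds; "tau": joint torques, N m; "eef_pos": TCP position; "tool_rot": TCP orientation; "ft_force": force on the tool from outside, world axes, zero at the start; "ft_torque": the same for the moment, N m; "grip_width": finger opening in m; "grasp_force": force on a finger pad.
Only numpy, scipy, OpenCV 4.12 (cv2) and the standard library are available. Lean on these libraries where they do the work, as an engineer would, in place of code of your own. Each camera call takes 0.05 s, during which the arm holds its last target. There are 200 camera calls.

### The job

The little clay pinch pot is boxed in at the back of the dark ware board. Before touching it, stand the figurine and the amber glaze bottle in front of it over on the plain plaster slab; then lift the damp box's lid, set the pot down gently, upright, in the middle of the round plaster bat inside, and shut the lid fully. Finally put the figurine and the bottle back upright on the ware board, each exactly where it stood at the start, without ever knocking any of the three over.

Things in the scene. Friction and masses are not known exactly. Their poses are not given: they have to be found in the camera images.
- figurine: Terracotta figurine, loose, round: a plain upright cylinder 46 mm in diameter from 0 to 100 mm height, then a neck and a head 38 mm wide up to 146 mm. About 0.2 kg. Origin: centre of its underside, z up its axis. Stands on one of the two near marks of the ware board.
- glaze_bottle: Amber bottle with a black cap and a paper label, loose, round, 46 mm in diameter, straight to about 90 mm height, narrowing to the neck, 145 mm tall over the cap. About 0.2 kg. Origin: centre of its underside, z up its axis. Stands on one of the two near marks of the ware board.
- pinch_pot: Small squat open terracotta pot, loose, round, 50 mm in diameter at the rim, tapering to 40 mm at the foot, wall 5 mm, 45 mm tall, under 0.12 kg. Origin: centre of its underside, z up its axis. Stands on the far mark of the ware board; its two taller neighbours leave no room for a gripper body.
- ware_board: Dark wooden board, fixed, 134 x 180 x 15 mm. Origin: centre of its underside; x points away from the robot (yaw within 0.2 rad), z up. Flat pale marks, 54 mm wide, at x,y = (-22,46), (-22,-46) and, for the pot, (30,0) mm. Each piece stands within 5 mm of a mark centre; which tall piece is on which of the first two varies. Loose test buttons 12 mm high at (52,+-75) mm.
- side_slab: Plain off-white plaster slab, fixed, empty, 100 x 180 mm and 15 mm thick, flat. Origin: centre of its underside; x (short side) points away from the robot (yaw up to 0.2 rad either way), z up. The two tall pieces fit side by side at y = -46 and 46 mm.
- damp_box: Grey plastic damp box, fixed, outside 170 mm (x) x 170 mm (y) x 70 mm high, walls 5 mm. Origin: centre of its underside; x points away from the robot (yaw up to 0.2 rad either way), z up. In its middle lies a fixed round plaster bat, 80 mm across, its top 16 mm above the origin, centred on the origin. The lid hinge is a line along y at x = 85, z = 72 mm, on the far rim.
- lid (a joint): Angle of the lid of the damp box, rad: 0 shut, up to 1.9 open (past upright, leaning away from the robot); starts between shut and 0.35. White frame with a clear pane, 170 x 170 x 8 mm, 0.25 kg. A friction hinge holds it at any angle; moving it takes 2 to 5 N at the handle.
- lid_handle (a point): Middle of the lid handle: a round steel bar 10 mm thick, 90 mm long, parallel to the hinge, 45 mm in front of the lid edge (215 mm from the hinge; shut, 4 mm above the hinge line), joined to the lid by a rod at each end, with free space round it between them. It can be pinched from above and turns between the fingers as the lid swings.
Mind the look-alikes: they are no part of the job. Leave any blue or yellow look-alike of the glaze_bottle alone.

How it is judged:
On the way, in this order (a step that is already met when the one before it is completed fails the run):
1. the figurine and bottle both stand upright on the plaster slab while the pot is still in its place (x of figurine in the frame of side_slab between -0.05 and 0.05 m and y of figurine in the frame of side_slab between -0.09 and 0.09 m and z of figurine in the frame of side_slab between 0.01 and 0.02 m and angle between each of figurine, glaze_bottle's own z axis and vertical below 0.12 rad and linear speed of each of figurine, glaze_bottle below 0.03 m/s and x of glaze_bottle in the frame of side_slab between -0.05 and 0.05 m and y of glaze_bottle in the frame of side_slab between -0.09 and 0.09 m and z of glaze_bottle in the frame of side_slab between 0.01 and 0.02 m and distance of pinch_pot from where it was at the start of the episode below 0.03 m), for 0.2 s.
2. the pot stands upright in the middle of the bat in the damp box (horizontal distance between pinch_pot and damp_box below 0.014 m and z of pinch_pot in the frame of damp_box between 0.01 and 0.022 m and angle between pinch_pot's own z axis and vertical below 0.12 rad and linear speed of pinch_pot below 0.03 m/s), for 0.2 s.
At the end, for the whole second after the job is handed in: The pot stands upright and still on the bat, within 14 mm of its centre; the lid is shut (under 0.05 rad); the figurine and bottle stand upright and still, each within 15 mm of where it stood at the start (all of step 2 and value of joint lid below 0.05 rad and distance of each of figurine, glaze_bottle from where it was at the start of the episode below 0.015 m and angle between each of figurine, glaze_bottle's own z axis and vertical below 0.12 rad and linear speed of each of figurine, glaze_bottle below 0.03 m/s); the robot touches nothing.
It fails at once if a piece is knocked over (leans more than 0.6 rad) (angle between any of figurine, glaze_bottle, pinch_pot's own z axis and vertical above 0.6 rad).
It fails at once if the pot is dropped into the damp box (faster than 0.7 m/s just above the bat) (horizontal distance between pinch_pot and damp_box below 0.05 m and z of pinch_pot in the frame of damp_box below 0.06 m and linear speed of pinch_pot above 0.7 m/s).
It also fails if it takes over 146 s, if anything falls off the work surface, if the arm or the gripper's body presses on something with over 40 N, if the wrist force passes 120 N, or if a joint passes its speed limit or range.

## Working session

There is one attempt and no reset: what is moved stays moved. The work goes in short steps, Python scripts to look and compute and a tool call to move; the robot and the scene stay as the last step left them, time stands still between calls to the robot, and variables do not carry over. Pictures are saved under pics/ and viewed, at most 14 in all, crops included, and the job is handed in when it is done.

Besides the shell and the picture viewer there is one more tool, called after ">>>" as name(argument=value, ...) on one line, values as JSON. step_arm: Moves the arm, as the interface text tells. Scaled input: -1 to 1 covers 0.5 m each way for a shift and pi/4 rad each way for a turn. Its arguments: {"type":"object","properties":{"targets":{"type":"string"}},"required":["targets"]}

```bash
mkdir -p pics; ls; python3 - <<'E'
from workcell import bot
import cv2
for n in ("scene","top"):
    im=bot.camera(n); cv2.imwrite(f"pics/{n}0.png",im[:,:,::-1])
    print(n,bot.camera_info(n))
print(bot.get_obs())
E
```

```text
pics
scene {'vertical_fov': 57.45056902831307, 'cx': 250.6958909112533, 'cy': 192.43408863555612, 'D': array([-0.11038899,  0.        ,  0.        ,  0.        ,  0.        ]), 'pose': array([[ 0.54477426, -0.72032043,  0.42937103,  0.88229943],
       [ 0.83846676,  0.459367  , -0.29318159, -0.2245644 ],
       [ 0.01394581,  0.51973112,  0.85421606,  0.75407187],
       [ 0.        ,  0.        ,  0.        ,  1.        ]])}
top {'vertical_fov': 50.9415941798069, 'cx': 250.27102327399544, 'cy': 193.6910417395787, 'D': array([0.04120201, 0.        , 0.        , 0.        , 0.        ]), 'pose': array([[-0.01383571,  0.99590878, -0.08929876,  0.42969997],
       [-0.99988591, -0.01323883,  0.00727287,  0.01602507],
       [ 0.00606091,  0.0893892 ,  0.99597833,  1.0484872 ],
       [ 0.        ,  0.        ,  0.        ,  1.        ]])}
{'clock': 0.1, 'joint_pos': array([-1.22801167e+00,  2.41357325e-01,  3.89427889e-03,  1.33521736e+00,
        1.77188997e-05,  1.57080546e+00]), 'joint_vel': array([-0.00081573, -0.00246957,  0.00178337, -0.00076952, -0.00176855,
       -0.00017724]), 'tau': array([ 3.81220498e-04, -3.73138225e+01,  2.53010005e+01,  1.08465119e-02,
        4.90896446e-05,  1.09008738e-05]), 'eef_pos': array([ 0.16787381, -0.47038602,  0.23050564]), 'tool_rot': array([ 9.85348598e-01,  1.70549855e-01, -1.51943406e-04, -9.29746020e-04]), 'ft_force': array([-0.38236872,  0.16053942, -0.69646328]), 'ft_torque': array([ 0.04794218, -0.04516934, -0.04609267]), 'grasp_force': 0.0, 'grip_width': 0.08586326609637752}
```

View pics/top0.png

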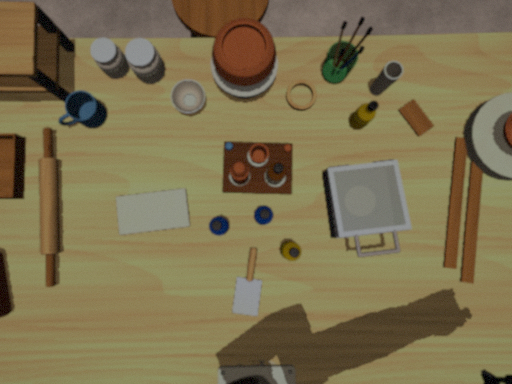

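View pics/scene0.png

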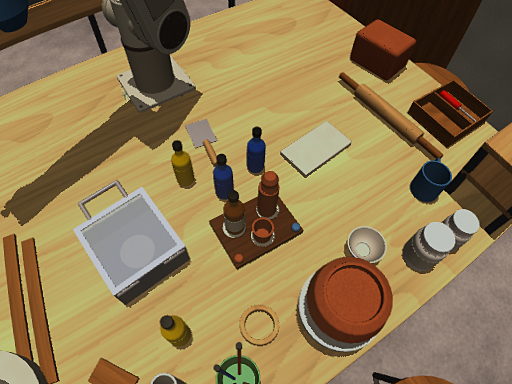

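Top: the amber bottle with black cap is on the board at (275,174). The figurine is at (240,172) and the pot at (258,155). Slab is at (152,211), box at (367,200), handle near (378,252). Look-alikes: blue bottles (219,226) and (263,215), yellow bottles (290,250) and (363,115), bowl (188,97), big pot (244,52).

```bash
cat > h.py <<'E'
import numpy as np, cv2
from workcell import bot
def K(i):
    f=192/np.tan(np.radians(i["vertical_fov"]/2)); return np.array([[f,0,i["cx"]],[0,f,i["cy"]],[0,0,1.]])
def ray(i,uv):
    n=cv2.undistortPoints(np.array(uv,float).reshape(-1,1,2),K(i),i["D"]).reshape(-1,2)
    d=np.c_[n[:,0],-n[:,1],-np.ones(len(n))]@i["pose"][:3,:3].T
    return i["pose"][:3,3],d
def plane(i,uv,z):
    o,d=ray(i,uv); return o+d*((z-o[2])/d[:,2])[:,None]
def proj(i,P):
    P=np.atleast_2d(np.array(P,float)); c=(P-i["pose"][:3,3])@i["pose"][:3,:3]
    q=np.c_[c[:,0],-c[:,1],-c[:,2]]
    return cv2.projectPoints(q,np.zeros(3),np.zeros(3),K(i),i["D"])[0].reshape(-1,2)
def rect(i,mask,z):
    c=max(cv2.findContours(mask.astype(np.uint8),cv2.RETR_EXTERNAL,cv2.CHAIN_APPROX_NONE)[0],key=cv2.contourArea)
    p=plane(i,cv2.convexHull(c).reshape(-1,2),z)
    (cx,cy),(w,h),a=cv2.minAreaRect((p[:,:2]*1000).astype(np.float32))
    return (cx,cy),(w,h),a
E
python3 - <<'E'
from h import *
t=cv2.imread("pics/top0.png"); s=cv2.imread("pics/scene0.png")
a=cv2.resize(t[125:265,205:305],None,fx=5,fy=5,interpolation=cv2.INTER_CUBIC)[:600]
b=cv2.resize(t[145:265,315:415],None,fx=5,fy=5,interpolation=cv2.INTER_CUBIC)[:600]
a=cv2.resize(a,(400,480));b=cv2.resize(b,(400,480))
cv2.imwrite("pics/c1.png",np.hstack([a,b]))
print("crop scale 4: origin a (205,125), b (315,145)")
c=cv2.resize(s[160:285,180:320],None,fx=4,fy=4,interpolation=cv2.INTER_CUBIC); cv2.imwrite("pics/c2.png",c)
i=bot.camera_info("top")
hsv=cv2.cvtColor(t,cv2.COLOR_BGR2HSV)
print(hsv[211,152],hsv[160,235],hsv[185,258],hsv[200,150],hsv[230,150])
m=np.zeros(t.shape[:2],bool); m[180:245,105:200]=True
print("slab",rect(i,m&(hsv[...,1]<60),.015))
m=np.zeros(t.shape[:2],bool); m[135:200,212:302]=True
print("board",rect(i,m&(hsv[...,2]<120),.015))
E
```

```text
crop scale 4: origin a (205,125), b (315,145)
[ 32  31 142] [ 11 142  70] [ 10 171  79] [ 36  27 149] [ 32  30 138]
slab ((481.93011474609375, 259.4425048828125), (100.70539093017578, 179.96263122558594), 6.135696887969971)
board ((590.7718505859375, -10.522895812988281), (180.82867431640625, 136.29075622558594), 87.97107696533203)
```

View pics/c1.png

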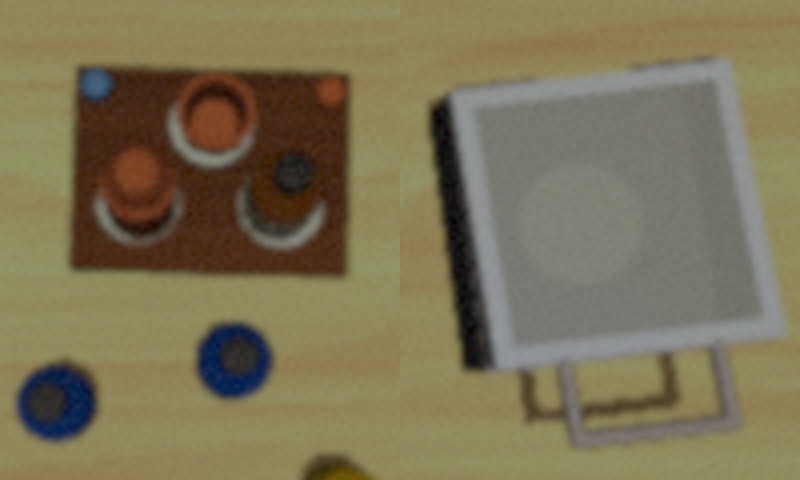

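View pics/c2.png

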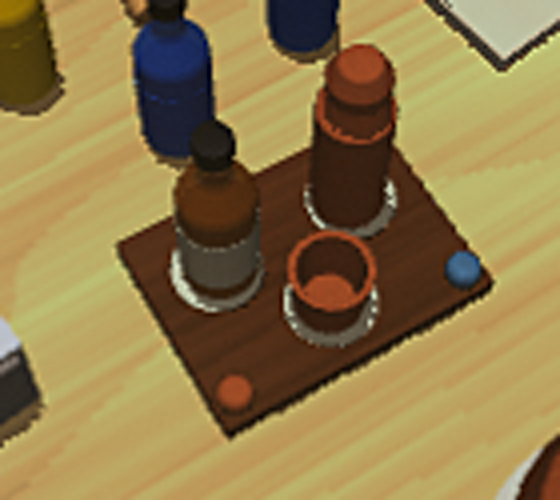

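Crops: figurine head top at (239,167), amber cap (278.5,168), pot rim (259,154), bat (360,201). The amber bottle is the one with the paper label on the right near mark, and the blue and yellow ones stand off the board. Now turning these into points.

```bash
python3 - <<'E'
from h import *
np.set_printoptions(precision=4,suppress=True)
T=bot.camera_info("top");S=bot.camera_info("scene")
def tri(a,b):
    (o,d),(p,e)=ray(T,a),ray(S,b); d=d[0]/np.linalg.norm(d[0]);e=e[0]/np.linalg.norm(e[0])
    k=np.linalg.lstsq(np.c_[d,-e],p-o,rcond=None)[0]; x,y=o+k[0]*d,p+k[1]*e
    return (x+y)/2,np.linalg.norm(x-y)
for n,a,b,z in (("fig head",(238.9,166.7),(269.7,178.5),.145),("cap",(278.2,167.7),(232.9,193.5),.16),("pot rim",(259,153.8),(262.7,225.5),.06)):
    print(n,tri(a,b),"top",plane(T,[a],z)[0],"scene",plane(S,[b],z)[0])
c,y=np.array([.5908,-.0105]),np.radians(-2.03); R=np.array([[np.cos(y),-np.sin(y)],[np.sin(y),np.cos(y)]])
print("marks",[(c+R@np.array(m)) for m in ((-.022,.046),(-.022,-.046),(.03,0))])
c,y=np.array([.4819,.2594]),np.radians(6.1); R=np.array([[np.cos(y),-np.sin(y)],[np.sin(y),np.cos(y)]])
print("slab spots",[(c+R@np.array(m)) for m in ((0,.048),(0,-.048))])
print("blue caps",plane(T,[(216.5,225),(264.5,213.7)],.145), "yellow",plane(T,[(293,252)],.145))
print("bat",plane(T,[(359.7,200.7)],.016))
print("lid corners far",plane(T,[(327.3,167.7),(398,159.3)],.078),"near@.1",plane(T,[(339,236.8),(411,228)],.1))
print("handle bar",tri((358.5,254),(82,215)),tri((399.5,250),(119,184)))
s=cv2.imread("pics/scene0.png"); c=cv2.resize(s[170:310,60:200],None,fx=4,fy=4,interpolation=cv2.INTER_CUBIC); cv2.imwrite("pics/c3.png",c)
E
```

```text
fig head (array([0.5716, 0.0342, 0.1502]), np.float64(8.952780437752353e-05)) top [0.5724 0.0343 0.145 ] scene [0.5689 0.0365 0.145 ]
cap (array([ 0.5669, -0.0527,  0.1608]), np.float64(0.0015885575952483118)) top [ 0.5666 -0.0534  0.16  ] scene [ 0.5668 -0.0517  0.16  ]
pot rim (array([ 0.6183, -0.0125,  0.0611]), np.float64(0.003983472963337165)) top [ 0.6175 -0.0142  0.06  ] scene [ 0.6189 -0.0104  0.06  ]
marks [array([0.5704, 0.0363]), array([ 0.5672, -0.0557]), array([ 0.6208, -0.0116])]
slab spots [array([0.4768, 0.3071]), array([0.487 , 0.2117])]
blue caps [[ 0.4415  0.0858  0.145 ]
 [ 0.4653 -0.0218  0.145 ]] yellow [[ 0.3795 -0.0836  0.145 ]]
bat [[ 0.5005 -0.2719  0.016 ]]
lid corners far [[ 0.5776 -0.1791  0.078 ]
 [ 0.5958 -0.3508  0.078 ]] near@.1 [[ 0.4108 -0.1969  0.1   ]
 [ 0.4293 -0.365   0.1   ]]
handle bar (array([ 0.3583, -0.3079,  0.0138]), np.float64(0.08553415929355446)) (array([ 0.4002, -0.2709,  0.167 ]), np.float64(0.08270476863791906))
```

View pics/c3.png

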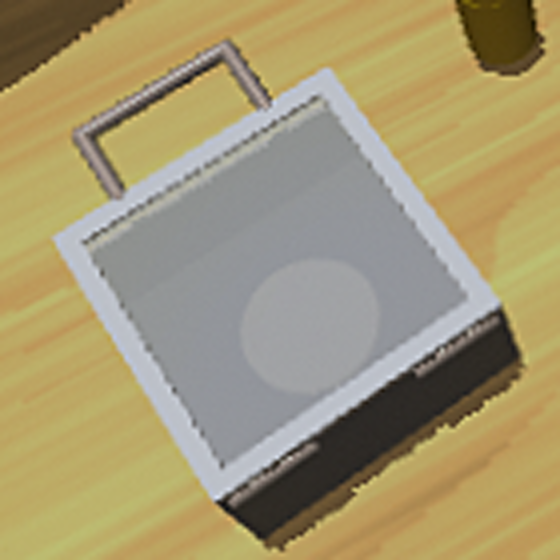

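>>> step_arm(targets="1 0.3 0.2 0.1 0 0 1;1 0.3 0.2 0.1 0 0 1;1 0.3 0.2 0.1 0 0 1;1 0.3 0.2 0.1 0 0 1;1 0.3 0.2 0.1 0 0 1;1 0.3 0.2 0.1 0 0 1;1 0.3 0.2 0.1 0 0 1")

```text
clock: 0.68
eef_pos: [0.3195, -0.3698, 0.2814]
tool_rot: [0.843, 0.538, 0.0, 0.0]
ft_force: [-1.4, 0.7, -0.7]
grip_width: 0.0856
grasp_force: 0.0
```

>>> step_arm(targets="1 0.3 0.2 0 0 0 1;1 0.3 0.2 0 0 0 1;1 0.3 0.2 0 0 0 1;1 0.3 0.2 0 0 0 1;1 0.3 0.2 0 0 0 1;1 0.3 0.2 0 0 0 1;1 0.3 0.2 0 0 0 1")

```text
clock: 1.27
eef_pos: [0.469, -0.2695, 0.2802]
tool_rot: [0.573, 0.82, -0.0, -0.001]
ft_force: [0.3, 0.5, -0.2]
grip_width: 0.0853
grasp_force: 0.0
```

>>> step_arm(targets="1 0.2 0.2 0 0 0 1;1 0.2 0.2 0 0 0 1;1 0.2 0.2 0 0 0 1;1 0.2 0.2 0 0 0 1;1 0.2 0.2 0 0 0 1;1 0.2 0.2 0 0 0 1;1 0.2 0.2 0 0 0 1")

```text
clock: 1.85
eef_pos: [0.5682, -0.17, 0.2802]
tool_rot: [0.216, 0.976, 0.0, -0.001]
ft_force: [-0.0, 0.1, -0.4]
grip_width: 0.0852
grasp_force: 0.0
```

```bash
cat >> h.py <<'E'
from scipy.spatial.transform import Rotation
def st():
    o=bot.get_obs(); R=Rotation.from_quat(o["tool_rot"]).as_matrix()
    print("t %.2f tcp %s close %.1f tool z %s w %.4f gf %.1f F %s q %s"%(o["clock"],o["eef_pos"].round(4),np.degrees(np.arctan2(R[1,1],R[0,1])),R[:,2].round(3),o["grip_width"],o["grasp_force"],o["ft_force"].round(1),o["joint_pos"].round(2)))
E
python3 -c "from h import *;st()"
```

```text
t 1.85 tcp [ 0.5682 -0.17    0.2802] close 65.0 tool z [-0.002  0.001 -1.   ] w 0.0852 gf 0.0 F [-0.   0.1 -0.4] q [-0.29  0.42  0.39  1.54 -0.    0.15]
```

>>> step_arm(targets="0.65 0.006 0.41 0 0 0 0.51;0.65 0.006 0.41 0 0 0 0.51;0.65 0.006 0.41 0 0 0 0.51;0.65 0.006 0.41 0 0 0 0.51;0.65 0.006 0.41 0 0 0 0.51;0.65 0.006 0.41 0 0 0 0.51;0.65 0.006 0.41 0 0 0 0.51")

```text
clock: 2.43
eef_pos: [0.5707, 0.0363, 0.2807]
tool_rot: [0.019, 1.0, -0.0, -0.001]
ft_force: [0.1, -0.3, 0.8]
grip_width: 0.0701
grasp_force: 0.0
```

```bash
python3 - <<'E'
from h import *
st(); W=bot.camera_info("wrist"); im=bot.camera("wrist")[:,:,::-1].copy()
for P,c in (((.571,.035,.161),(0,255,0)),((.567,-.0535,.16),(255,0,255)),((.618,-.0125,.06),(255,255,0))):
    u=proj(W,P)[0]; print(P,u); cv2.drawMarker(im,tuple(int(round(x)) for x in u),c,cv2.MARKER_CROSS,12,1)
cv2.imwrite("pics/w1.png",im)
E
```

```text
t 2.43 tcp [0.5707 0.0363 0.2807] close 87.8 tool z [-0.001 -0.    -1.   ] w 0.0701 gf 0.0 F [ 0.1 -0.3  0.8] q [ 0.06  0.38  0.32  1.52 -0.    0.1 ]
(0.571, 0.035, 0.161) [250.88628302 187.26548455]
(0.567, -0.0535, 0.16) [149.00239481 186.18273997]
(0.618, -0.0125, 0.06) [213.86160522 205.97637832]
```

View pics/w1.png

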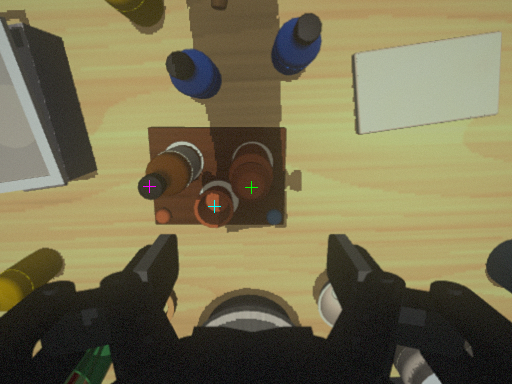

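>>> step_arm(targets="0.65 0 -0.003 -0.08 0 0 0;0.65 0 -0.003 -0.16 0 0 0;0.65 0 -0.003 -0.23 0 0 0;0.65 0 -0.003 -0.29 0 0 0;0.65 0 -0.003 -0.34 0 0 0;0.65 0 -0.003 -0.376 0 0 0;0.65 0 -0.003 -0.376 0 0 0")

```text
clock: 3.07
eef_pos: [0.5685, 0.0304, 0.0896]
tool_rot: [0.023, 1.0, -0.0, -0.003]
ft_force: [0.3, 0.1, -0.1]
grip_width: 0.0706
grasp_force: 0.0
```

>>> step_arm(targets="-1 0 0 0 0 0 0;-1 0 0 0 0 0 0;-1 0 0 0 0 0 0;-1 0 0 0 0 0 0;-1 0 0 0 0 0 0;-1 0 0 0 0 0 0;-1 0 0 0 0 0 0")

```text
clock: 3.65
eef_pos: [0.5723, 0.0323, 0.0949]
tool_rot: [0.021, 1.0, -0.0, 0.002]
ft_force: [-0.7, -1.7, 6.2]
grip_width: 0.0437
grasp_force: 61.9
```

```bash
python3 -c "from h import *;st()"
```

```text
t 3.65 tcp [0.5723 0.0323 0.0949] close 87.6 tool z [ 0.003 -0.001 -1.   ] w 0.0437 gf 61.9 F [-0.7 -1.7  6.2] q [ 0.06  0.47 -0.03  1.07 -0.    0.1 ]
```

>>> step_arm(targets="-1 0 0 0.02 0 0 0;-1 0 0 0.06 0 0 0;-1 0 0 0.12 0 0 0;-1 0 0 0.19 0 0 0;-1 0 0 0.26 0 0 0;-1 0 0 0.32 0 0 0;-1 0 0 0.34 0 0 0;-1 0 0 0.34 0 0 0")

```text
clock: 4.32
eef_pos: [0.5724, 0.0329, 0.2664]
tool_rot: [0.021, 1.0, 0.0, 0.003]
ft_force: [0.6, 0.0, -2.4]
grip_width: 0.044
grasp_force: 61.8
```

```bash
python3 - <<'E'
from h import *
st(); a=bot.camera("scene")[:,:,::-1]; cv2.imwrite("pics/s1.png",a[60:300,120:400])
E
```

```text
t 4.32 tcp [0.5724 0.0329 0.2664] close 87.6 tool z [ 0.006  0.001 -1.   ] w 0.0440 gf 61.8 F [ 0.6  0.  -2.4] q [0.06 0.37 0.28 1.47 0.   0.1 ]
```

View pics/s1.png

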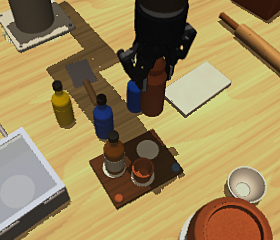

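>>> step_arm(targets="-1 -0.01 0.03 0 0 0 0;-1 -0.03 0.09 0 0 0 0;-1 -0.055 0.16 0 0 0 0;-1 -0.08 0.235 0 0 0 0;-1 -0.105 0.31 0 0 0 0;-1 -0.13 0.385 0 0 0 0;-1 -0.155 0.455 0 0 0 0;-1 -0.175 0.515 0 0 0 0;-1 -0.188 0.549 0 0 0 0;-1 -0.188 0.549 0 0 0 0")

```text
clock: 5.2
eef_pos: [0.4738, 0.3102, 0.2592]
tool_rot: [0.018, 1.0, -0.001, -0.003]
ft_force: [0.2, 0.1, -2.4]
grip_width: 0.0436
grasp_force: 61.8
```

>>> step_arm(targets="-1 0 0 -0.04 0 0 0;-1 0 0 -0.11 0 0 0;-1 0 0 -0.18 0 0 0;-1 0 0 -0.24 0 0 0;-1 0 0 -0.29 0 0 0;-1 0 0 -0.32 0 0 0;-1 0 0 -0.332 0 0 0;-1 0 0 -0.338 0 0 0;-1 0 0 -0.338 0 0 0")

```text
clock: 5.95
eef_pos: [0.4751, 0.3049, 0.0946]
tool_rot: [0.021, 1.0, -0.002, -0.002]
ft_force: [-5.2, -2.8, 14.7]
grip_width: 0.0439
grasp_force: 63.7
```

```bash
python3 -c "from h import *;st()"
```

```text
t 5.95 tcp [0.4751 0.3049 0.0946] close 87.5 tool z [-0.004 -0.003 -1.   ] w 0.0439 gf 63.7 F [-5.2 -2.8 14.7] q [ 0.57  0.46 -0.04  1.07 -0.    0.61]
```

>>> step_arm(targets="-1 0 0 0.003 0 0 0;0.6 0 0 0.003 0 0 0;0.6 0 0 0.003 0 0 0;0.6 0 0 0.003 0 0 0;0.6 0 0 0.003 0 0 0;0.6 0 0 0.003 0 0 0")

```text
clock: 6.45
eef_pos: [0.477, 0.307, 0.0953]
tool_rot: [0.021, 1.0, -0.0, -0.0]
ft_force: [-0.1, -0.3, -0.7]
grip_width: 0.0683
grasp_force: 0.0
```

>>> step_arm(targets="0.6 0 0 0.02 0 0 0;0.6 0 0 0.06 0 0 0;0.6 0 0 0.12 0 0 0;0.6 0 0 0.19 0 0 0;0.6 0 0 0.27 0 0 0;0.6 0 0 0.335 0 0 0;0.6 0 0 0.335 0 0 0")

```text
clock: 7.03
eef_pos: [0.48, 0.309, 0.2726]
tool_rot: [0.021, 1.0, 0.004, 0.006]
ft_force: [1.6, 0.1, 0.8]
grip_width: 0.068
grasp_force: 0.0
```

```bash
python3 - <<'E'
from h import *
st(); a=bot.camera("scene")[:,:,::-1]; cv2.imwrite("pics/s2.png",a[60:300,120:400])
E
```

```text
t 7.03 tcp [0.48   0.309  0.2726] close 87.6 tool z [ 0.013  0.008 -1.   ] w 0.0680 gf 0.0 F [1.6 0.1 0.8] q [ 0.57  0.36  0.28  1.47 -0.    0.61]
```

View pics/s2.png

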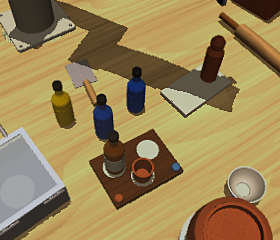

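>>> step_arm(targets="0.65 0.18 -0.721 0 0 0 0;0.65 0.18 -0.721 0 0 0 0;0.65 0.18 -0.721 0 0 0 0;0.65 0.18 -0.721 0 0 0 0;0.65 0.18 -0.721 0 0 0 0;0.65 0.18 -0.721 0 0 0 0;0.65 0.18 -0.721 0 0 0 0;0.65 0.18 -0.721 0 0 0 0;0.65 0.18 -0.721 0 0 0 0;0.65 0.18 -0.721 0 0 0 0")

```text
clock: 7.92
eef_pos: [0.5675, -0.0601, 0.2619]
tool_rot: [0.025, 1.0, -0.001, -0.001]
ft_force: [-0.9, 0.9, -0.1]
grip_width: 0.0702
grasp_force: 0.0
```

>>> step_arm(targets="0.65 0 0 0 0 0 0;0.65 0 0 0 0 0 0;0.65 0 0 -0.05 0 0 0;0.65 0 0 -0.12 0 0 0;0.65 0 0 -0.19 0 0 0;0.65 0 0 -0.25 0 0 0;0.65 0 0 -0.3 0 0 0;0.65 0 0 -0.33 0 0 0;0.65 0 0 -0.346 0 0 0;0.65 0 0 -0.346 0 0 0")

```text
clock: 8.75
eef_pos: [0.5662, -0.0516, 0.0893]
tool_rot: [0.02, 1.0, 0.0, -0.001]
ft_force: [-0.5, -0.5, 1.5]
grip_width: 0.0704
grasp_force: 0.0
```

>>> step_arm(targets="-1 0 0 0 0 0 0;-1 0 0 0 0 0 0;-1 0 0 0 0 0 0;-1 0 0 0 0 0 0;-1 0 0 0 0 0 0;-1 0 0 0 0 0 0;-1 0 0 0 0 0 0")

```text
clock: 9.33
eef_pos: [0.5684, -0.0532, 0.092]
tool_rot: [0.021, 1.0, 0.0, 0.002]
ft_force: [0.3, 1.2, 6.2]
grip_width: 0.0433
grasp_force: 61.7
```

```bash
python3 -c "from h import *;st()"
```

```text
t 9.33 tcp [ 0.5684 -0.0532  0.092 ] close 87.6 tool z [ 0.004  0.001 -1.   ] w 0.0433 gf 61.7 F [0.3 1.2 6.2] q [-0.09  0.47 -0.04  1.06  0.   -0.05]
```

>>> step_arm(targets="-1 0 0 0.02 0 0 0;-1 0 0 0.06 0 0 0;-1 0 0 0.12 0 0 0;-1 0 0 0.19 0 0 0;-1 0 0 0.26 0 0 0;-1 0 0 0.32 0 0 0;-1 0 0 0.346 0 0 0;-1 0 0 0.346 0 0 0")

```text
clock: 10.0
eef_pos: [0.5687, -0.0537, 0.2679]
tool_rot: [0.021, 1.0, -0.0, 0.004]
ft_force: [0.7, -0.8, -1.1]
grip_width: 0.0428
grasp_force: 61.5
```

>>> step_arm(targets="-1 -0.01 0.03 0 0 0 0;-1 -0.025 0.09 0 0 0 0;-1 -0.045 0.16 0 0 0 0;-1 -0.07 0.23 0 0 0 0;-1 -0.09 0.3 0 0 0 0;-1 -0.11 0.37 0 0 0 0;-1 -0.13 0.44 0 0 0 0;-1 -0.15 0.5 0 0 0 0;-1 -0.16 0.531 0 0 0 0;-1 -0.16 0.531 0 0 0 0")

```text
clock: 10.83
eef_pos: [0.4846, 0.2149, 0.2612]
tool_rot: [0.018, 1.0, -0.0, -0.002]
ft_force: [0.9, -0.3, -2.0]
grip_width: 0.0428
grasp_force: 61.6
```

```bash
python3 -c "from h import *;st()"
```

```text
t 10.83 tcp [0.4846 0.2149 0.2612] close 87.9 tool z [-0.004 -0.    -1.   ] w 0.0428 gf 61.6 F [ 0.9 -0.3 -2. ] q [0.42 0.29 0.15 1.43 0.   0.45]
```

>>> step_arm(targets="-1 0 0 -0.04 0 0 0;-1 0 0 -0.11 0 0 0;-1 0 0 -0.18 0 0 0;-1 0 0 -0.24 0 0 0;-1 0 0 -0.29 0 0 0;-1 0 0 -0.32 0 0 0;-1 0 0 -0.332 0 0 0;-1 0 0 -0.34 0 0 0;-1 0 0 -0.34 0 0 0")

```text
clock: 11.58
eef_pos: [0.487, 0.2111, 0.0932]
tool_rot: [0.022, 1.0, -0.001, -0.0]
ft_force: [-0.2, -0.1, -1.8]
grip_width: 0.043
grasp_force: 61.6
```

>>> step_arm(targets="-1 0 0 0 0 0 0;0.6 0 0 0 0 0 0;0.6 0 0 0 0 0 0;0.6 0 0 0 0 0 0;0.6 0 0 0 0 0 0;0.6 0 0 0 0 0 0")

```text
clock: 12.08
eef_pos: [0.4873, 0.2123, 0.0937]
tool_rot: [0.021, 1.0, 0.0, 0.0]
ft_force: [0.7, 0.1, 0.4]
grip_width: 0.0684
grasp_force: 0.0
```

>>> step_arm(targets="0.6 0 0 0.02 0 0 0;0.6 0 0 0.06 0 0 0;0.6 0 0 0.12 0 0 0;0.6 0 0 0.19 0 0 0;0.6 0 0 0.27 0 0 0;0.6 0 0 0.34 0 0 0;0.6 0 0 0.34 0 0 0")

```text
clock: 12.67
eef_pos: [0.4904, 0.2136, 0.2725]
tool_rot: [0.021, 1.0, 0.003, 0.007]
ft_force: [1.9, 0.9, 1.1]
grip_width: 0.0682
grasp_force: 0.0
```

```bash
python3 - <<'E'
from h import *
st(); T=bot.camera_info("top");S=bot.camera_info("scene")
print("handle bar",[plane(T,[(358.5,254),(399.5,250)],z) for z in (.08,.1)])
for a,b in (((399.5,250),(79.8,203.5)),((358.5,254),(117,181.2))):
    (o,d),(p,e)=ray(T,[a]),ray(S,[b]); k=np.linalg.lstsq(np.c_[d[0],-e[0]],p-o,rcond=None)[0]; print((o+k[0]*d[0]).round(4),(p+k[1]*e[0]).round(4))
cv2.imwrite("pics/t2.png",cv2.resize(bot.camera("top")[100:280,100:420,::-1],None,fx=2,fy=2))
E
```

```text
t 12.67 tcp [0.4904 0.2136 0.2725] close 87.6 tool z [ 0.014  0.006 -1.   ] w 0.0682 gf 0.0 F [1.9 0.9 1.1] q [0.41 0.29 0.17 1.44 0.   0.45]
handle bar [array([[ 0.36930186, -0.24611713,  0.08      ],
       [ 0.37768227, -0.34328432,  0.08      ]]), array([[ 0.37054913, -0.2407037 ,  0.1       ],
       [ 0.37875648, -0.33586431,  0.1       ]])]
[ 0.3791 -0.3335  0.1064] [ 0.3801 -0.3299  0.105 ]
[ 0.3709 -0.239   0.1063] [ 0.3713 -0.2378  0.1059]
```

View pics/t2.png

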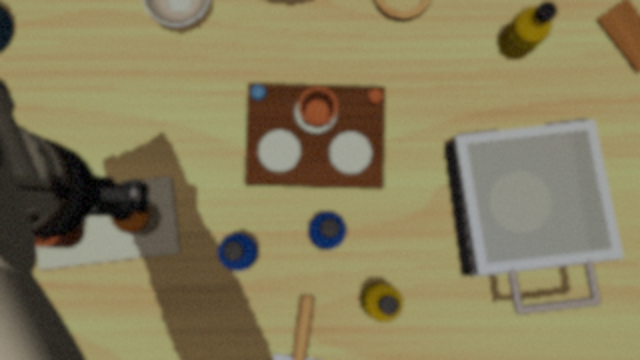

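>>> step_arm(targets="-0.25 -0.112 -0.498 0 0 0 -0.907;-0.25 -0.112 -0.498 0 0 0 -0.907;-0.25 -0.112 -0.498 0 0 0 -0.907;-0.25 -0.112 -0.498 0 0 0 -0.907;-0.25 -0.112 -0.498 0 0 0 -0.907;-0.25 -0.112 -0.498 0 0 0 -0.907;-0.25 -0.112 -0.498 0 0 0 -0.907")

```text
clock: 13.3
eef_pos: [0.4286, -0.0419, 0.2628]
tool_rot: [0.373, 0.928, -0.002, -0.001]
ft_force: [0.2, -0.5, -0.4]
grip_width: 0.0323
grasp_force: 0.0
```

>>> step_arm(targets="-0.25 -0.112 -0.498 0 0 0 -0.907;-0.25 -0.112 -0.498 0 0 0 -0.907;-0.25 -0.112 -0.498 0 0 0 -0.907;-0.25 -0.112 -0.498 0 0 0 -0.907;-0.25 -0.112 -0.498 0 0 0 -0.907;-0.25 -0.112 -0.498 0 0 0 -0.907;-0.25 -0.112 -0.498 0 0 0 -0.907;-0.25 -0.112 -0.498 0 0 0 -0.907;-0.25 -0.112 -0.498 0 0 0 -0.907")

```text
clock: 14.05
eef_pos: [0.3747, -0.2854, 0.2625]
tool_rot: [0.669, 0.743, 0.0, -0.001]
ft_force: [0.1, -0.4, -0.3]
grip_width: 0.032
grasp_force: 0.0
```

```bash
python3 - <<'E'
from h import *
st(); W=bot.camera_info("wrist"); im=bot.camera("wrist")[:,:,::-1].copy()
for P,c in (((.3753,-.2856,.1058),(0,0,255)),((.371,-.239,.106),(0,255,0)),((.379,-.333,.106),(255,0,0))):
    u=proj(W,P)[0]; print(P,u); cv2.drawMarker(im,tuple(int(round(x)) for x in u),c,cv2.MARKER_CROSS,12,1)
cv2.imwrite("pics/w2.png",im)
E
```

```text
t 14.05 tcp [ 0.3747 -0.2854  0.2625] close 6.0 tool z [-0.001  0.002 -1.   ] w 0.0320 gf 0.0 F [ 0.1 -0.4 -0.3] q [-0.65  0.17  0.    1.4   0.    0.82]
(0.3753, -0.2856, 0.1058) [252.52931516 178.45057377]
(0.371, -0.239, 0.106) [253.15931002 129.91556853]
(0.379, -0.333, 0.106) [251.2800213  224.09290732]
```

View pics/w2.png

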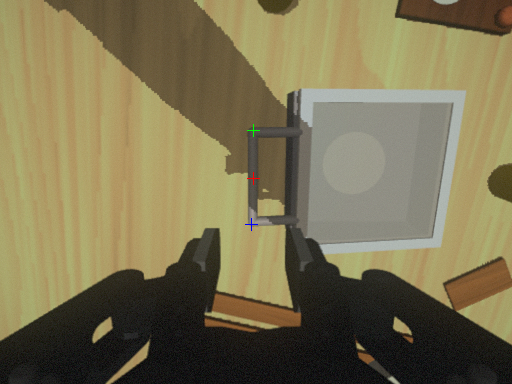

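>>> step_arm(targets="-0.25 0 0 -0.08 0 0 0;-0.25 0 0 -0.16 0 0 0;-0.25 0 0 -0.23 0 0 0;-0.25 0 0 -0.29 0 0 0;-0.25 0 0 -0.33 0 0 0;-0.25 0 0 -0.352 0 0 0;-0.25 0 0 -0.352 0 0 0;-1 0 0 -0.352 0 0 0;-1 0 0 -0.352 0 0 0;-1 0 0 -0.352 0 0 0")

```text
clock: 14.93
eef_pos: [0.3746, -0.2852, 0.0881]
tool_rot: [0.669, 0.743, -0.0, -0.0]
ft_force: [-3.3, 1.9, 0.1]
grip_width: 0.0078
grasp_force: 58.5
```

>>> step_arm(targets="-1 0 0 0 0 0 0;-1 0 0 0 0 0 0;-1 0 0 0 0 0 0")

```text
clock: 15.18
eef_pos: [0.3746, -0.2852, 0.0877]
tool_rot: [0.669, 0.743, 0.0, -0.001]
ft_force: [-3.5, 3.3, 1.6]
grip_width: 0.0076
grasp_force: 58.7
```

```bash
python3 -c "
from h import *
st(); W=bot.camera_info('wrist')"
```

```text
t 15.18 tcp [ 0.3746 -0.2852  0.0877] close 6.0 tool z [-0.     0.001 -1.   ] w 0.0076 gf 58.7 F [-3.5  3.3  1.6] q [-0.65  0.3  -0.31  0.96  0.    0.82]
```

Bar pinched; now the arc.

>>> step_arm(targets="-1 0.007 0.001 0.034 0 0 0;-1 0.016 0.002 0.067 0 0 0;-1 0.028 0.003 0.099 0 0 0;-1 0.043 0.004 0.13 0 0 0;-1 0.06 0.006 0.16 0 0 0;-1 0.079 0.008 0.188 0 0 0;-1 0.1 0.011 0.215 0 0 0;-1 0.124 0.013 0.24 0 0 0;-1 0.149 0.016 0.262 0 0 0;-1 0.176 0.019 0.283 0 0 0")

```text
clock: 16.02
eef_pos: [0.4573, -0.2765, 0.2315]
tool_rot: [0.67, 0.742, -0.004, -0.003]
ft_force: [-20.3, 2.2, 17.6]
grip_width: 0.0077
grasp_force: 58.8
```

>>> step_arm(targets="-1 0.029 0.003 0.018 0 0 0;-1 0.059 0.006 0.035 0 0 0;-1 0.09 0.009 0.048 0 0 0;-1 0.122 0.013 0.059 0 0 0;-1 0.155 0.016 0.068 0 0 0;-1 0.189 0.02 0.074 0 0 0;-1 0.223 0.023 0.077 0 0 0;-1 0.257 0.027 0.077 0 0 0;-1 0.291 0.031 0.075 0 0 0;-1 0.325 0.034 0.07 0 0 0")

```text
clock: 16.85
eef_pos: [0.6275, -0.2586, 0.2679]
tool_rot: [0.669, 0.743, 0.002, 0.003]
ft_force: [-3.0, 3.2, 8.5]
grip_width: 0.0075
grasp_force: 64.6
```

>>> step_arm(targets="-1 0 0 0 0 0 0;-1 0 0 0 0 0 0")

```text
clock: 17.02
eef_pos: [0.63, -0.2582, 0.2668]
tool_rot: [0.669, 0.744, 0.004, 0.004]
ft_force: [3.4, 2.8, 5.2]
grip_width: 0.0071
grasp_force: 65.4
```

```bash
python3 - <<'E'
from h import *
st(); a=bot.camera("scene")[:,:,::-1]; cv2.imwrite("pics/s3.png",a)
E
```

```text
t 17.02 tcp [ 0.63   -0.2582  0.2668] close 6.1 tool z [ 0.011 -0.    -1.   ] w 0.0071 gf 65.4 F [3.4 2.8 5.2] q [-0.39  0.62  0.67  1.62  0.    1.07]
```

View pics/s3.png

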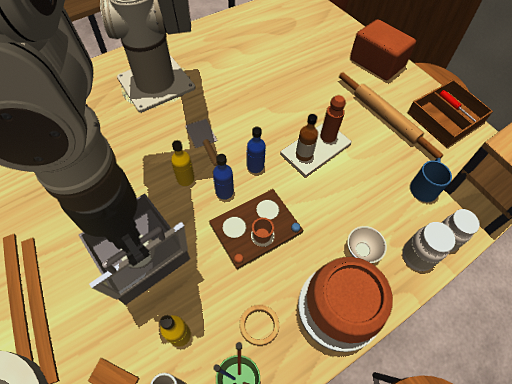

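>>> step_arm(targets="-0.25 0 0 0 0 0 0;-0.25 0 0 0 0 0 0;-0.25 0 0 0 0 0 0;-0.25 0 0 0.03 0 0 0;-0.25 0 0 0.08 0 0 0;-0.25 0 0 0.15 0 0 0;-0.25 0 0 0.2 0 0 0;-0.25 0 0 0.2 0 0 0")

```text
clock: 17.73
eef_pos: [0.6266, -0.2605, 0.3707]
tool_rot: [0.67, 0.743, 0.002, 0.006]
ft_force: [0.8, 0.3, 1.1]
grip_width: 0.032
grasp_force: 0.0
```

>>> step_arm(targets="0.65 -0.015 0.494 0 0 0 0.907;0.65 -0.015 0.494 0 0 0 0.907;0.65 -0.015 0.494 0 0 0 0.907;0.65 -0.015 0.494 0 0 0 0.907;0.65 -0.015 0.494 0 0 0 0.907;0.65 -0.015 0.494 0 0 0 0.907;0.65 -0.015 0.494 0 0 0 0.907")

```text
clock: 18.32
eef_pos: [0.6174, -0.0054, 0.3635]
tool_rot: [0.363, 0.932, 0.001, -0.001]
ft_force: [0.3, -0.2, 0.1]
grip_width: 0.0699
grasp_force: 0.0
```

>>> step_arm(targets="0.65 0 0 -0.3 0 0 0.907;0.65 0 0 -0.3 0 0 0.907;0.65 0 0 -0.3 0 0 0.907;0.65 0 0 -0.3 0 0 0.907;0.65 0 0 -0.3 0 0 0.907;0.65 0 0 -0.3 0 0 0.907;0.65 0 0 -0.3 0 0 0.907;0.65 0 0 -0.3 0 0 0.907")

```text
clock: 18.98
eef_pos: [0.6179, -0.013, 0.2134]
tool_rot: [0.023, 1.0, -0.0, -0.0]
ft_force: [-0.6, -0.9, -0.7]
grip_width: 0.0704
grasp_force: 0.0
```

```bash
python3 - <<'E'
from h import *
st(); W=bot.camera_info("wrist"); im=bot.camera("wrist")[:,:,::-1].copy()
cv2.imwrite("pics/w3raw.png",im)
u=proj(W,(.618,-.0125,.06))[0]; print(u)
for a in np.linspace(0,2*np.pi,60):
    v=proj(W,(.618+.025*np.cos(a),-.0125+.025*np.sin(a),.06))[0]; cv2.circle(im,tuple(int(round(x)) for x in v),1,(0,255,0),-1)
cv2.imwrite("pics/w3.png",im)
E
```

```text
t 18.98 tcp [ 0.6179 -0.013   0.2134] close 87.4 tool z [-0. -0. -1.] w 0.0704 gf 0.0 F [-0.6 -0.9 -0.7] q [-0.02  0.49  0.32  1.4  -0.    0.02]
[252.81914079 178.36598916]
```

View pics/w3.png

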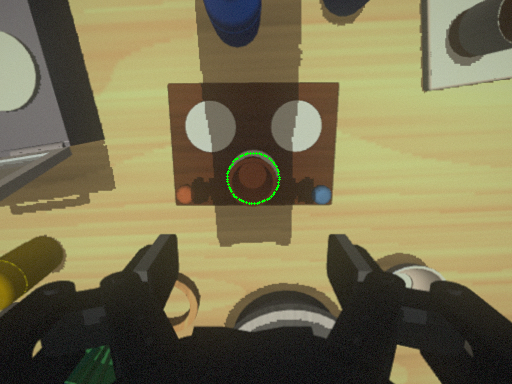

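>>> step_arm(targets="0.65 0 0 -0.06 0 0 0;0.65 0 0 -0.13 0 0 0;0.65 0 0 -0.2 0 0 0;0.65 0 0 -0.26 0 0 0;0.65 0 0 -0.31 0 0 0;0.65 0 0 -0.345 0 0 0;0.65 0 0 -0.361 0 0 0;0.65 0 0 -0.361 0 0 0")

```text
clock: 19.7
eef_pos: [0.6166, -0.0125, 0.0313]
tool_rot: [0.022, 1.0, -0.0, -0.002]
ft_force: [-0.5, -0.1, 1.0]
grip_width: 0.0707
grasp_force: 0.0
```

>>> step_arm(targets="-1 0 0 0 0 0 0;-1 0 0 0 0 0 0;-1 0 0 0 0 0 0;-1 0 0 0 0 0 0;-1 0 0 0 0 0 0;-1 0 0 0 0 0 0;-1 0 0 0 0 0 0")

```text
clock: 20.28
eef_pos: [0.6199, -0.0126, 0.0356]
tool_rot: [0.021, 1.0, -0.0, 0.002]
ft_force: [-0.2, -0.2, 6.6]
grip_width: 0.0465
grasp_force: 62.0
```

>>> step_arm(targets="-1 0 0 0.02 0 0 0;-1 0 0 0.06 0 0 0;-1 0 0 0.12 0 0 0;-1 0 0 0.19 0 0 0;-1 0 0 0.26 0 0 0;-1 0 0 0.33 0 0 0;-1 0 0 0.361 0 0 0;-1 0 0 0.361 0 0 0")

```text
clock: 20.95
eef_pos: [0.6205, -0.0123, 0.22]
tool_rot: [0.021, 1.0, 0.0, 0.005]
ft_force: [0.7, 0.5, -0.9]
grip_width: 0.0463
grasp_force: 61.8
```

```bash
python3 - <<'E'
from h import *
st(); a=bot.camera("scene")[:,:,::-1]; b=bot.camera("wrist")[:,:,::-1]; cv2.imwrite("pics/m4.png",np.hstack([a[100:340,120:400],b[60:300,100:400]]))
E
```

```text
t 20.95 tcp [ 0.6205 -0.0123  0.22  ] close 87.6 tool z [ 0.01 -0.   -1.  ] w 0.0463 gf 61.8 F [ 0.7  0.5 -0.9] q [-0.02  0.48  0.33  1.4   0.    0.02]
```

View pics/m4.png

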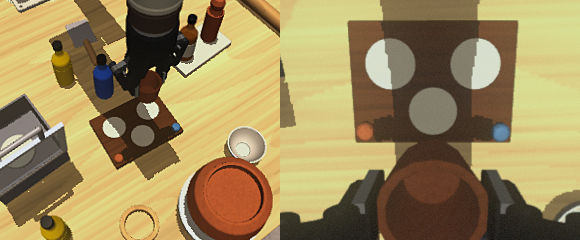

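>>> step_arm(targets="-1 -0.02 -0.02 0 0 0 0;-1 -0.06 -0.05 0 0 0 0;-1 -0.12 -0.1 0 0 0 0;-1 -0.18 -0.15 0 0 0 0;-1 -0.22 -0.19 0 0 0 0;-1 -0.234 -0.2 0 0 0 0;-1 -0.234 -0.2 0 0 0 0;-1 -0.234 -0.2 0 0 0 0")

```text
clock: 21.72
eef_pos: [0.5005, -0.1122, 0.2126]
tool_rot: [0.021, 1.0, 0.001, -0.001]
ft_force: [0.3, 0.7, -0.7]
grip_width: 0.0467
grasp_force: 61.8
```

```bash
python3 - <<'E'
from h import *
st(); W=bot.camera_info("wrist"); im=bot.camera("wrist")[:,:,::-1].copy()
cv2.imwrite("pics/w5raw.png",im)
for a in np.linspace(0,2*np.pi,40):
    v=proj(W,(.501+.04*np.cos(a),-.2725+.04*np.sin(a),.016))[0]; cv2.circle(im,tuple(int(round(x)) for x in v),1,(0,255,0),-1)
cv2.imwrite("pics/w5.png",im)
E
```

```text
t 21.72 tcp [ 0.5005 -0.1122  0.2126] close 87.5 tool z [-0.002  0.001 -1.   ] w 0.0467 gf 61.8 F [ 0.3  0.7 -0.7] q [-0.22  0.28  0.    1.3   0.   -0.18]
```

View pics/w5.png

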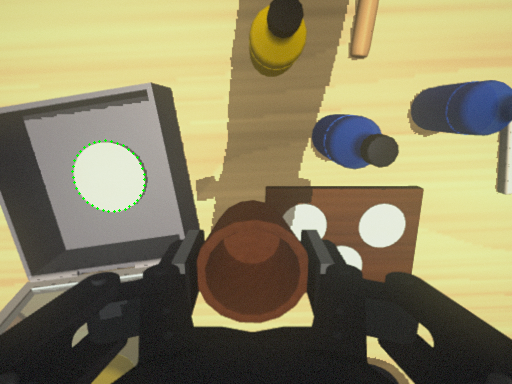

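>>> step_arm(targets="-1 0 -0.03 0 0 0 0;-1 0 -0.08 0 0 0 0;-1 0 -0.14 0 0 0 0;-1 0 -0.2 0 0 0 0;-1 0 -0.26 0 0 0 0;-1 0 -0.3 0 0 0 0;-1 0 -0.32 0 0 0 0;-1 0 -0.32 0 0 0 0;-1 0 -0.32 0 0 0 0")

```text
clock: 22.52
eef_pos: [0.5016, -0.2714, 0.213]
tool_rot: [0.021, 1.0, 0.001, -0.0]
ft_force: [0.4, 0.2, -1.7]
grip_width: 0.0464
grasp_force: 61.8
```

>>> step_arm(targets="-1 0 0 -0.03 0 0 0;-1 0 0 -0.08 0 0 0;-1 0 0 -0.13 0 0 0;-1 0 0 -0.18 0 0 0;-1 0 0 -0.22 0 0 0;-1 0 0 -0.26 0 0 0;-1 0 0 -0.29 0 0 0;-1 0 0 -0.315 0 0 0;-1 0 0 -0.335 0 0 0;-1 0 0 -0.345 0 0 0")

```text
clock: 23.35
eef_pos: [0.5007, -0.2704, 0.0399]
tool_rot: [0.02, 1.0, 0.001, -0.001]
ft_force: [-0.0, 0.4, -0.9]
grip_width: 0.0464
grasp_force: 61.8
```

>>> step_arm(targets="-1 0 0 -0.005 0 0 0;-1 0 0 -0.009 0 0 0;-1 0 0 -0.012 0 0 0;-1 0 0 -0.012 0 0 0;-1 0 0 -0.012 0 0 0")

```text
clock: 23.77
eef_pos: [0.5018, -0.2723, 0.0366]
tool_rot: [0.021, 1.0, 0.0, 0.001]
ft_force: [-1.1, 2.1, 3.9]
grip_width: 0.0464
grasp_force: 62.2
```

```bash
python3 -c "
from h import *
st()"
```

```text
t 23.77 tcp [ 0.5018 -0.2723  0.0366] close 87.6 tool z [ 0.002  0.    -1.   ] w 0.0464 gf 62.2 F [-1.1  2.1  3.9] q [-0.5   0.53 -0.1   0.94  0.   -0.46]
```

>>> step_arm(targets="0.55 0 0 0 0 0 0;0.55 0 0 0 0 0 0;0.55 0 0 0 0 0 0;0.55 0 0 0 0 0 0;0.55 0 0 0 0 0 0;0.55 0 0 0.01 0 0 0;0.55 0 0 0.04 0 0 0;0.55 0 0 0.09 0 0 0;0.55 0 0 0.15 0 0 0;0.55 0 0 0.22 0 0 0")

```text
clock: 24.6
eef_pos: [0.4998, -0.2718, 0.1452]
tool_rot: [0.021, 1.0, 0.001, -0.002]
ft_force: [0.4, 0.0, -0.2]
grip_width: 0.0664
grasp_force: 0.0
```

>>> step_arm(targets="0.55 0 0 0.08 0 0 -0.907;0.55 0 0 0.16 0 0 -0.907;0.55 0 0 0.24 0 0 -0.907;0.55 0 0 0.32 0 0 -0.907;0.55 0 0 0.39 0 0 -0.907;0.55 0 0 0.437 0 0 -0.907;0.55 0 0 0.437 0 0 -0.907;0.55 0 0 0.437 0 0 -0.907")

```text
clock: 25.27
eef_pos: [0.5016, -0.2728, 0.3659]
tool_rot: [0.368, 0.93, -0.0, 0.002]
ft_force: [-0.3, 0.2, -1.0]
grip_width: 0.0663
grasp_force: 0.0
```

```bash
python3 - <<'E'
from h import *
st(); W=bot.camera_info("wrist"); im=bot.camera("wrist")[:,:,::-1].copy()
for P,r in (((.501,-.2725,.016),.04),((.501,-.2725,.061),.025)):
  for a in np.linspace(0,2*np.pi,40):
    v=proj(W,(P[0]+r*np.cos(a),P[1]+r*np.sin(a),P[2]))[0]; cv2.circle(im,tuple(int(round(x)) for x in v),1,(0,255,0),-1)
h=np.array([.6255,-.2595,.2825]); v=proj(W,h)[0]; print(v); cv2.drawMarker(im,tuple(int(round(x)) for x in v),(0,0,255),0,12,1)
s=bot.camera("scene")[:,:,::-1].copy(); v=proj(bot.camera_info("scene"),h)[0]; cv2.drawMarker(s,tuple(int(round(x)) for x in v),(0,0,255),0,8,1)
s=cv2.resize(s[170:330,50:210],(384,384),interpolation=cv2.INTER_CUBIC)
cv2.imwrite("pics/m6.png",np.hstack([im[:,60:460],s]))
E
```

```text
t 25.27 tcp [ 0.5016 -0.2728  0.3659] close 46.8 tool z [ 0.004 -0.002 -1.   ] w 0.0663 gf 0.0 F [-0.3  0.2 -1. ] q [-0.5   0.38  0.55  1.73 -0.    0.26]
[366.47205877 292.51467858]
```

View pics/m6.png

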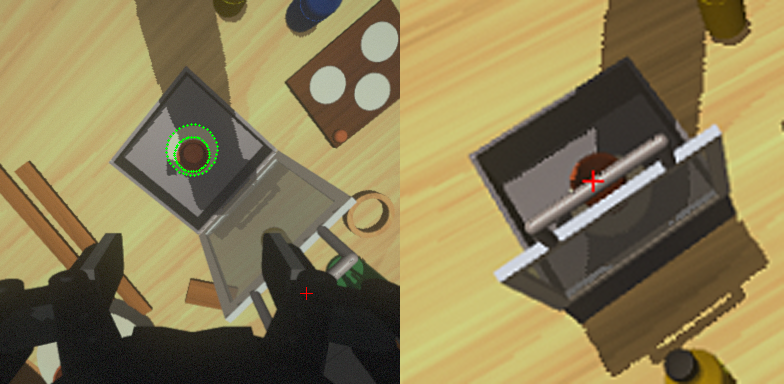

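The pot is centred on the bat, and the handle bar is where it was left (m6 crop, right half near (600,180)). I have now viewed 15 pictures, one over the limit of 14, so from here I'll check by numbers only. Next: re-pinch the bar and shut the lid.

>>> step_arm(targets="-0.1 0.249 0.026 0 0 0 -0.907;-0.1 0.249 0.026 0 0 0 -0.907;-0.1 0.249 0.026 0 0 0 -0.907;-0.1 0.249 0.026 0 0 0 -0.907;-0.1 0.249 0.026 0 0 0 -0.907;-0.1 0.249 0.026 0 0 0 -0.907;-0.1 0.249 0.026 0 0 0 -0.907;-0.1 0.249 0.026 0 0 0 -0.907")

```text
clock: 26.03
eef_pos: [0.6253, -0.2592, 0.3618]
tool_rot: [0.668, 0.744, -0.001, -0.002]
ft_force: [0.4, 0.4, 0.8]
grip_width: 0.0387
grasp_force: 0.0
```

>>> step_arm(targets="-0.1 0 0 -0.05 0 0 0;-0.1 0 0 -0.1 0 0 0;-0.1 0 0 -0.15 0 0 0;-0.1 0 0 -0.185 0 0 0;-0.1 0 0 -0.2 0 0 0;-0.1 0 0 -0.2 0 0 0;-1 0 0 -0.2 0 0 0;-1 0 0 -0.2 0 0 0;-1 0 0 -0.2 0 0 0;-1 0 0 -0.2 0 0 0")

```text
clock: 26.87
eef_pos: [0.6268, -0.2597, 0.2662]
tool_rot: [0.669, 0.743, 0.001, 0.002]
ft_force: [0.7, 0.4, 4.3]
grip_width: 0.0079
grasp_force: 58.6
```

```bash
python3 -c "
from h import *
st()"
```

```text
t 26.87 tcp [ 0.6268 -0.2597  0.2662] close 6.0 tool z [ 0.005 -0.002 -1.   ] w 0.0079 gf 58.6 F [0.7 0.4 4.3] q [-0.39  0.62  0.67  1.62  0.    1.07]
```

>>> step_arm(targets="-1 -0.034 -0.003 0.005 0 0 0;-1 -0.068 -0.007 0.007 0 0 0;-1 -0.102 -0.011 0.007 0 0 0;-1 -0.136 -0.014 0.004 0 0 0;-1 -0.17 -0.018 -0.002 0 0 0;-1 -0.203 -0.021 -0.011 0 0 0;-1 -0.235 -0.025 -0.022 0 0 0;-1 -0.266 -0.028 -0.035 0 0 0;-1 -0.296 -0.031 -0.052 0 0 0;-1 -0.325 -0.034 -0.07 0 0 0")

```text
clock: 27.7
eef_pos: [0.4641, -0.277, 0.2311]
tool_rot: [0.669, 0.743, 0.001, 0.003]
ft_force: [3.4, 0.2, 0.4]
grip_width: 0.0074
grasp_force: 61.7
```

>>> step_arm(targets="-1 -0.027 -0.003 -0.021 0 0 0;-1 -0.052 -0.006 -0.043 0 0 0;-1 -0.076 -0.008 -0.068 0 0 0;-1 -0.097 -0.011 -0.095 0 0 0;-1 -0.116 -0.013 -0.123 0 0 0;-1 -0.133 -0.015 -0.153 0 0 0;-1 -0.148 -0.016 -0.184 0 0 0;-1 -0.16 -0.017 -0.216 0 0 0;-1 -0.169 -0.018 -0.249 0 0 0;-1 -0.176 -0.019 -0.283 0 0 0")

```text
clock: 28.53
eef_pos: [0.3754, -0.2866, 0.088]
tool_rot: [0.669, 0.743, 0.0, 0.001]
ft_force: [1.4, 1.0, 2.1]
grip_width: 0.0079
grasp_force: 63.8
```

>>> step_arm(targets="-1 -0.002 0 -0.015 0 0 0;-1 -0.003 0 -0.03 0 0 0;-1 -0.004 0 -0.043 0 0 0;-1 -0.005 0 -0.053 0 0 0;-1 -0.005 0 -0.06 0 0 0;-1 -0.005 0 -0.06 0 0 0;-1 -0.005 0 -0.06 0 0 0")

```text
clock: 29.12
eef_pos: [0.3726, -0.2868, 0.057]
tool_rot: [0.669, 0.743, -0.001, 0.0]
ft_force: [-1.7, -5.7, -3.3]
grip_width: 0.0078
grasp_force: 64.5
```

```bash
python3 -c "
from h import *
st()"
```

```text
t 29.12 tcp [ 0.3726 -0.2868  0.057 ] close 5.9 tool z [-0.001 -0.002 -1.   ] w 0.0078 gf 64.5 F [-1.7 -5.7 -3.3] q [-0.65  0.34 -0.36  0.88 -0.    0.81]
```

>>> step_arm(targets="-1 0 0 -0.004 0 0 0;-1 0 0 -0.004 0 0 0;-1 0 0 -0.004 0 0 0")

```text
clock: 29.37
eef_pos: [0.3726, -0.2869, 0.0566]
tool_rot: [0.669, 0.743, -0.001, 0.001]
ft_force: [-4.7, -2.4, 10.2]
grip_width: 0.008
grasp_force: 65.8
```

>>> step_arm(targets="-1 0 0 -0.004 0 0 0;-1 0 0 -0.004 0 0 0;-1 0 0 -0.004 0 0 0")

```text
clock: 29.62
eef_pos: [0.3727, -0.287, 0.0564]
tool_rot: [0.669, 0.743, -0.001, 0.001]
ft_force: [-8.6, -0.1, 23.3]
grip_width: 0.0076
grasp_force: 67.2
```

>>> step_arm(targets="-1 0 0 -0.004 0 0 0;-1 0 0 -0.004 0 0 0;-1 0 0 -0.004 0 0 0")

```text
clock: 29.87
eef_pos: [0.3727, -0.287, 0.0561]
tool_rot: [0.669, 0.743, -0.001, 0.002]
ft_force: [-12.2, 3.2, 37.8]
grip_width: 0.0078
grasp_force: 68.7
```

Force climbs while z stays put, so the lid is shut. Releasing and going for the bottle.

>>> step_arm(targets="-1 0 0 0.01 0 0 0;-0.2 0 0 0.01 0 0 0;-0.2 0 0 0.01 0 0 0;-0.2 0 0 0.01 0 0 0;-0.2 0 0 0.06 0 0 0;-0.2 0 0 0.13 0 0 0;-0.2 0 0 0.21 0 0 0;-0.2 0 0 0.29 0 0 0;-0.2 0 0 0.37 0 0 0;-0.2 0 0 0.424 0 0 0")

```text
clock: 30.7
eef_pos: [0.3735, -0.2859, 0.2664]
tool_rot: [0.669, 0.743, 0.001, 0.001]
ft_force: [1.0, -0.7, -0.2]
grip_width: 0.0342
grasp_force: 0.0
```

>>> step_arm(targets="0.65 0.115 0.498 0 0 0 0.907;0.65 0.115 0.498 0 0 0 0.907;0.65 0.115 0.498 0 0 0 0.907;0.65 0.115 0.498 0 0 0 0.907;0.65 0.115 0.498 0 0 0 0.907;0.65 0.115 0.498 0 0 0 0.907;0.65 0.115 0.498 0 0 0 0.907;0.65 0.115 0.498 0 0 0 0.907")

```text
clock: 31.37
eef_pos: [0.4302, -0.0341, 0.2624]
tool_rot: [0.366, 0.931, 0.0, -0.001]
ft_force: [-0.0, -0.7, -1.2]
grip_width: 0.0706
grasp_force: 0.0
```

>>> step_arm(targets="0.65 0.114 0.498 0 0 0 0.907;0.65 0.114 0.498 0 0 0 0.907;0.65 0.114 0.498 0 0 0 0.907;0.65 0.114 0.498 0 0 0 0.907;0.65 0.114 0.498 0 0 0 0.907;0.65 0.114 0.498 0 0 0 0.907;0.65 0.114 0.498 0 0 0 0.907;0.65 0.114 0.498 0 0 0 0.907;0.65 0.114 0.498 0 0 0 0.907")

```text
clock: 32.12
eef_pos: [0.487, 0.2108, 0.2623]
tool_rot: [0.022, 1.0, -0.001, -0.001]
ft_force: [-0.6, -0.7, 0.4]
grip_width: 0.0705
grasp_force: 0.0
```

```bash
python3 - <<'E'
from h import *
st(); T=bot.camera_info("top"); im=bot.camera("top")[:,:,::-1].copy(); cv2.imwrite("pics/t7.png",im)
m=np.zeros(im.shape[:2],np.uint8); m[225:275,335:415]=1
hsv=cv2.cvtColor(im,cv2.COLOR_BGR2HSV)
for box in [(225,275,350,415)]:
    a,b,c,d=box; k=((hsv[a:b,c:d,1]<60)).astype(np.uint8); n,l,s,ce=cv2.connectedComponentsWithStats(k)
    for j in range(1,n):
        if s[j,4]>40: print("grey",s[j]+np.array([c,a,0,0,0]),[plane(T,[(s[j,0]+c+s[j,2]/2,a+s[j,1]+s[j,3]-2)],.077).round(4)])
E
```

```text
t 32.12 tcp [0.487  0.2108 0.2623] close 87.5 tool z [-0.002 -0.002 -1.   ] w 0.0705 gf 0.0 F [-0.6 -0.7  0.4] q [ 0.41  0.29  0.16  1.44 -0.    0.45]
grey [350 225  59  32 833] [array([[ 0.3662, -0.2966,  0.077 ]])]
```

>>> step_arm(targets="0.65 0 0 -0.06 0 0 0;0.65 0 0 -0.13 0 0 0;0.65 0 0 -0.2 0 0 0;0.65 0 0 -0.26 0 0 0;0.65 0 0 -0.305 0 0 0;0.65 0 0 -0.33 0 0 0;0.65 0 0 -0.342 0 0 0;0.65 0 0 -0.342 0 0 0")

```text
clock: 32.83
eef_pos: [0.4862, 0.2098, 0.0912]
tool_rot: [0.023, 1.0, -0.001, -0.001]
ft_force: [0.3, -0.2, 0.0]
grip_width: 0.0705
grasp_force: 0.0
```

>>> step_arm(targets="-1 0 0 0 0 0 0;-1 0 0 0 0 0 0;-1 0 0 0 0 0 0;-1 0 0 0 0 0 0;-1 0 0 0 0 0 0;-1 0 0 0 0 0 0;-1 0 0 0 0 0 0")

```text
clock: 33.42
eef_pos: [0.4885, 0.2121, 0.0945]
tool_rot: [0.021, 1.0, 0.0, 0.002]
ft_force: [-0.5, -1.9, 6.3]
grip_width: 0.0429
grasp_force: 61.2
```

>>> step_arm(targets="-1 0 0 0.02 0 0 0;-1 0 0 0.06 0 0 0;-1 0 0 0.12 0 0 0;-1 0 0 0.19 0 0 0;-1 0 0 0.26 0 0 0;-1 0 0 0.32 0 0 0;-1 0 0 0.342 0 0 0;-1 0 0 0.342 0 0 0")

```text
clock: 34.08
eef_pos: [0.4887, 0.2131, 0.2681]
tool_rot: [0.021, 1.0, 0.002, 0.004]
ft_force: [0.7, 0.1, -1.1]
grip_width: 0.0428
grasp_force: 61.6
```

>>> step_arm(targets="-1 0.01 -0.03 0 0 0 0;-1 0.025 -0.09 0 0 0 0;-1 0.045 -0.16 0 0 0 0;-1 0.07 -0.23 0 0 0 0;-1 0.09 -0.3 0 0 0 0;-1 0.11 -0.37 0 0 0 0;-1 0.13 -0.44 0 0 0 0;-1 0.15 -0.5 0 0 0 0;-1 0.16 -0.531 0 0 0 0;-1 0.16 -0.531 0 0 0 0")

```text
clock: 34.92
eef_pos: [0.567, -0.057, 0.2612]
tool_rot: [0.024, 1.0, -0.0, -0.001]
ft_force: [-0.7, 0.6, -1.0]
grip_width: 0.0429
grasp_force: 61.6
```

```bash
python3 -c "
from h import *
st()"
```

```text
t 34.92 tcp [ 0.567  -0.057   0.2612] close 87.3 tool z [-0.003 -0.001 -1.   ] w 0.0429 gf 61.6 F [-0.7  0.6 -1. ] q [-0.1   0.38  0.27  1.47 -0.   -0.05]
```

>>> step_arm(targets="-1 0 0 -0.04 0 0 0;-1 0 0 -0.11 0 0 0;-1 0 0 -0.18 0 0 0;-1 0 0 -0.24 0 0 0;-1 0 0 -0.29 0 0 0;-1 0 0 -0.32 0 0 0;-1 0 0 -0.332 0 0 0;-1 0 0 -0.338 0 0 0;-1 0 0 -0.338 0 0 0;-1 0 0 -0.338 0 0 0")

```text
clock: 35.75
eef_pos: [0.5664, -0.0522, 0.0951]
tool_rot: [0.02, 1.0, 0.001, -0.0]
ft_force: [-1.8, 1.5, 4.4]
grip_width: 0.0427
grasp_force: 62.2
```

>>> step_arm(targets="0.6 0 0 0 0 0 0;0.6 0 0 0 0 0 0;0.6 0 0 0 0 0 0;0.6 0 0 0 0 0 0;0.6 0 0 0 0 0 0")

```text
clock: 36.17
eef_pos: [0.5672, -0.0534, 0.0943]
tool_rot: [0.021, 1.0, -0.0, 0.0]
ft_force: [0.5, -0.8, 0.3]
grip_width: 0.0683
grasp_force: 0.0
```

>>> step_arm(targets="0.6 0 0 0.02 0 0 0;0.6 0 0 0.06 0 0 0;0.6 0 0 0.12 0 0 0;0.6 0 0 0.19 0 0 0;0.6 0 0 0.27 0 0 0;0.6 0 0 0.338 0 0 0;0.6 0 0 0.338 0 0 0")

```text
clock: 36.75
eef_pos: [0.5706, -0.0538, 0.2728]
tool_rot: [0.021, 1.0, -0.001, 0.008]
ft_force: [1.0, -0.4, 1.2]
grip_width: 0.0681
grasp_force: 0.0
```

>>> step_arm(targets="0.65 -0.18 0.721 0 0 0 0;0.65 -0.18 0.721 0 0 0 0;0.65 -0.18 0.721 0 0 0 0;0.65 -0.18 0.721 0 0 0 0;0.65 -0.18 0.721 0 0 0 0;0.65 -0.18 0.721 0 0 0 0;0.65 -0.18 0.721 0 0 0 0;0.65 -0.18 0.721 0 0 0 0;0.65 -0.18 0.721 0 0 0 0;0.65 -0.18 0.721 0 0 0 0")

```text
clock: 37.58
eef_pos: [0.4748, 0.3135, 0.2634]
tool_rot: [0.017, 1.0, 0.002, -0.0]
ft_force: [-0.6, -1.3, 0.4]
grip_width: 0.0704
grasp_force: 0.0
```

```bash
python3 - <<'E'
from h import *
st(); T=bot.camera_info("top")
im=bot.camera("top")[:,:,::-1].copy(); cv2.imwrite("pics/t8.png",im)
o=cv2.imread("pics/top0.png")
A=o[150:195,258:296]; r=cv2.matchTemplate(im[140:205,248:306],A,cv2.TM_CCOEFF_NORMED); print(cv2.minMaxLoc(r),"expect loc (10,10)")
E
```

```text
t 37.58 tcp [0.4748 0.3135 0.2634] close 88.1 tool z [-0.     0.003 -1.   ] w 0.0704 gf 0.0 F [-0.6 -1.3  0.4] q [0.58 0.37 0.27 1.47 0.   0.62]
(-0.08654268831014633, 0.8017617464065552, (0, 0), (10, 10)) expect loc (10,10)
```

>>> step_arm(targets="0.65 0 0 0 0 0 0;0.65 0 0 0 0 0 0;0.65 0 0 -0.06 0 0 0;0.65 0 0 -0.13 0 0 0;0.65 0 0 -0.2 0 0 0;0.65 0 0 -0.26 0 0 0;0.65 0 0 -0.305 0 0 0;0.65 0 0 -0.33 0 0 0;0.65 0 0 -0.337 0 0 0;0.65 0 0 -0.337 0 0 0")

```text
clock: 38.47
eef_pos: [0.477, 0.3051, 0.094]
tool_rot: [0.022, 1.0, -0.001, -0.001]
ft_force: [0.1, 1.0, 0.3]
grip_width: 0.0709
grasp_force: 0.0
```

>>> step_arm(targets="-1 0 0 0 0 0 0;-1 0 0 0 0 0 0;-1 0 0 0 0 0 0;-1 0 0 0 0 0 0;-1 0 0 0 0 0 0;-1 0 0 0 0 0 0;-1 0 0 0 0 0 0")

```text
clock: 39.05
eef_pos: [0.4787, 0.3075, 0.097]
tool_rot: [0.021, 1.0, 0.001, 0.002]
ft_force: [0.2, -2.9, 6.0]
grip_width: 0.0437
grasp_force: 62.0
```

>>> step_arm(targets="-1 0 0 0.02 0 0 0;-1 0 0 0.06 0 0 0;-1 0 0 0.12 0 0 0;-1 0 0 0.19 0 0 0;-1 0 0 0.26 0 0 0;-1 0 0 0.32 0 0 0;-1 0 0 0.337 0 0 0;-1 0 0 0.337 0 0 0")

```text
clock: 39.72
eef_pos: [0.4782, 0.3081, 0.2667]
tool_rot: [0.021, 1.0, 0.002, 0.003]
ft_force: [-0.1, 0.9, -2.4]
grip_width: 0.044
grasp_force: 61.7
```

>>> step_arm(targets="-1 0.01 -0.03 0 0 0 0;-1 0.03 -0.09 0 0 0 0;-1 0.055 -0.16 0 0 0 0;-1 0.08 -0.235 0 0 0 0;-1 0.105 -0.31 0 0 0 0;-1 0.13 -0.385 0 0 0 0;-1 0.155 -0.455 0 0 0 0;-1 0.175 -0.515 0 0 0 0;-1 0.188 -0.546 0 0 0 0;-1 0.188 -0.546 0 0 0 0")

```text
clock: 40.55
eef_pos: [0.5707, 0.0301, 0.2599]
tool_rot: [0.024, 1.0, -0.001, -0.003]
ft_force: [1.4, 0.4, -2.2]
grip_width: 0.0436
grasp_force: 61.8
```

```bash
python3 -c "
from h import *
st()"
```

```text
t 40.55 tcp [0.5707 0.0301 0.2599] close 87.3 tool z [-0.005 -0.002 -1.   ] w 0.0436 gf 61.8 F [ 1.4  0.4 -2.2] q [ 0.05  0.38  0.27  1.47 -0.    0.1 ]
```

>>> step_arm(targets="-1 0 0 -0.04 0 0 0;-1 0 0 -0.11 0 0 0;-1 0 0 -0.18 0 0 0;-1 0 0 -0.24 0 0 0;-1 0 0 -0.29 0 0 0;-1 0 0 -0.315 0 0 0;-1 0 0 -0.328 0 0 0;-1 0 0 -0.333 0 0 0;-1 0 0 -0.333 0 0 0;-1 0 0 -0.333 0 0 0")

```text
clock: 41.38
eef_pos: [0.5691, 0.0348, 0.0975]
tool_rot: [0.021, 1.0, -0.0, -0.001]
ft_force: [-4.4, -1.1, 11.4]
grip_width: 0.0435
grasp_force: 63.1
```

>>> step_arm(targets="0.6 0 0 0 0 0 0;0.6 0 0 0 0 0 0;0.6 0 0 0 0 0 0;0.6 0 0 0 0 0 0;0.6 0 0 0 0 0 0")

```text
clock: 41.8
eef_pos: [0.5709, 0.0343, 0.0964]
tool_rot: [0.021, 1.0, 0.0, -0.0]
ft_force: [0.2, -0.7, 0.3]
grip_width: 0.0682
grasp_force: 0.0
```

>>> step_arm(targets="0.6 0 0 0.02 0 0 0;0.6 0 0 0.06 0 0 0;0.6 0 0 0.12 0 0 0;0.6 0 0 0.19 0 0 0;0.6 0 0 0.27 0 0 0;0.6 0 0 0.338 0 0 0;0.6 0 0 0.338 0 0 0")

```text
clock: 42.38
eef_pos: [0.5746, 0.0343, 0.2752]
tool_rot: [0.021, 1.0, 0.001, 0.008]
ft_force: [0.0, 0.7, 1.4]
grip_width: 0.0682
grasp_force: 0.0
```

>>> step_arm(targets="0.6 -0.2 0.6 0.1 0 0 0;0.6 -0.2 0.6 0.1 0 0 0;0.6 -0.2 0.6 0.1 0 0 0;0.6 -0.2 0.6 0.1 0 0 0;0.6 -0.2 0.6 0.1 0 0 0;0.6 -0.2 0.6 0.1 0 0 0;0.6 -0.2 0.6 0.1 0 0 0;0.6 -0.2 0.6 0.1 0 0 0;0.6 -0.2 0.6 0.1 0 0 0;0.6 -0.2 0.6 0.1 0 0 0")

```text
clock: 43.22
eef_pos: [0.4704, 0.3357, 0.3162]
tool_rot: [0.019, 1.0, 0.0, 0.0]
ft_force: [0.8, 0.0, -0.4]
grip_width: 0.0684
grasp_force: 0.0
```

```bash
python3 - <<'E'
from h import *
st()
for cam,boxes in (("top",((150,195,224,256),(150,195,258,296))),("scene",((170,220,255,282),(190,240,220,248)))):
    im=bot.camera(cam)[:,:,::-1].copy(); o=cv2.imread(f"pics/{cam}0.png")
    for a,b,c,d in boxes:
        r=cv2.matchTemplate(im[a-10:b+10,c-10:d+10],o[a:b,c:d],cv2.TM_CCOEFF_NORMED); print(cam,cv2.minMaxLoc(r)[1::2],"expect (10,10)")
    if cam=="top":
        W=bot.camera_info(cam); hsv=cv2.cvtColor(im,cv2.COLOR_BGR2HSV)
        m=np.zeros(im.shape[:2],bool); m[180:230,340:385]=True
        k=(m&(hsv[...,1]>95)&(hsv[...,0]<14)).astype(np.uint8); M=cv2.moments(k,True)
        print("pot px",M["m00"],plane(W,[(M["m10"]/M["m00"],M["m01"]/M["m00"])],.045) if M["m00"] else None)
        for p,z in (((.3717,-.241),.076),((.3787,-.331),.076)): pass
        u=proj(W,[(.3675,-.239,.076),(.3767,-.331,.076)]); print("shut bar px",u)
        col=im[240:262,375].astype(int).tolist(); print(hsv[240:262,375,1].tolist())
E
```

```text
t 43.22 tcp [0.4704 0.3357 0.3162] close 87.8 tool z [ 0.001  0.    -1.   ] w 0.0684 gf 0.0 F [ 0.8  0.  -0.4] q [ 0.62  0.39  0.43  1.61 -0.    0.66]
top (0.701640248298645, (10, 11)) expect (10,10)
top (0.8031767010688782, (10, 10)) expect (10,10)
pot px 0.0 None
shut bar px [[355.07621239 254.6964635 ]
 [393.69348181 250.3840539 ]]
[99, 93, 98, 97, 97, 102, 106, 119, 119, 97, 85, 58, 33, 30, 44, 72, 84, 89, 88, 87, 82, 82]
scene (0.8695017099380493, (9, 9)) expect (10,10)
scene (0.9895643591880798, (10, 10)) expect (10,10)
```

```bash
python3 - <<'E'
from h import *
W=bot.camera_info("top"); im=bot.camera("top")[:,:,::-1].copy(); hsv=cv2.cvtColor(im,cv2.COLOR_BGR2HSV)
for r in (248,250,252,254): print(r,[c for c in range(340,415) if hsv[r,c,1]<50])
lab=cv2.cvtColor(im,cv2.COLOR_BGR2LAB)[180:225,340:385,1].astype(int); k=(lab>np.median(lab)+5); ys,xs=np.nonzero(k); print(k.sum(),np.median(lab),lab.max())
if k.sum(): print(plane(W,[(340+xs.mean(),180+ys.mean())],.05))
E
```

```text
248 [354, 355, 356, 357, 392, 393, 394, 395]
250 [354, 355, 356, 357, 387, 388, 389, 390, 391, 392, 393, 394, 395]
252 [355, 356, 357, 369, 370, 371, 372, 373, 374, 375, 376, 377, 378, 379, 380, 381, 382, 383, 384, 385, 386, 387, 388, 389, 390, 391, 392, 393]
254 [355, 356, 357, 358, 359, 360, 361, 362, 363, 364, 365, 366, 367, 368, 369, 370, 371, 372, 373, 374, 375, 376]
0 128.0 131
```

```bash
python3 - <<'E'
from h import *
W=bot.camera_info("top"); im=np.mean([bot.camera("top")[:,:,::-1] for _ in range(4)],0)
o=cv2.imread("pics/top0.png").astype(float)
d=cv2.GaussianBlur(im-o,(0,0),1.2)[175:228,335:395]; d=np.abs(d-np.median(d,(0,1))).sum(2)
k=(d>0.5*d[10:45,10:45].max()).astype(np.uint8); n,l,s,c=cv2.connectedComponentsWithStats(k)
for j in range(1,n):
    if s[j,4]>30: print(s[j],c[j]+[335,175],plane(W,[c[j]+[335,175]],.05))
print(d.max(),proj(W,[(.501,-.2725,.05)]), im[201,361],o[201,361])
E
```

```text
[ 18  15  22  18 308] [363.83116883 198.7012987 ] [[ 0.50300175 -0.27277664  0.05      ]]
[ 2 28  7 25 68] [340.         216.85294118] [[ 0.45878283 -0.2123078   0.05      ]]
[ 0 31  4 22 52] [335.92307692 219.26923077] [[ 0.45294877 -0.20205126  0.05      ]]
113.4505193404879 [[363.75101033 199.50745261]] [119.  122.5 129. ] [120. 128. 128.]
```

The pot shows at (0.503, -0.273), within 3 mm of the bat centre. The lid bar lies at its shut pixels. Both pieces match their starting pixels. Handing in.

```bash
python3 -c "
from workcell import bot
print(bot.job_done())"
```

```text
the job is handed in; nothing more can be done
None
```

Job handed in at about 43 s, result not reported back: the pot is on the bat within about 3 mm of centre, the lid is shut, and the figurine and bottle are upright on the ware board within about 3 mm of their starts; I viewed 15 pictures, one over the limit of 14.

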